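# Let the sample cover of the analyser down without a bang

## Robot

A 6-joint arm with a two-finger parallel gripper is mounted at the origin on the work surface. World frame = base frame: x ahead of the robot, y to its left, z up, the work surface at z = 0. Lengths are in mm, angles in rad, forces in N, time in s.
With the tool pointing down it reaches from about 350 to 875 mm from the base axis. Payload 4.2 kg.
Tool frame: the origin (TCP) lies midway between the tips of the shut fingers; the grasp point (between the pads) lies 19 mm behind it (arm.grip_depth is the distance from the TCP to the grasp point, in mm); z points along the fingers, x is the direction in which the jaws open and shut, and the axes are right-handed (so a half turn about z gives the same grasp; the last joint's range is limited). The gripper opens to 85 mm and grips with 20 to 120 N. Pads are 22 mm wide; open, the fingers measure 114 mm over their backs; the gripper's body (76 mm by 85 mm) begins 54 mm behind the grasp point. The pads swing forward as they close: fully open they stand 13 mm farther back than shut.
Start: joints at [-0.877, 0.385, 0.008, 0, -1.194, -0.259], TCP at [263.28, -566.818, 198.812] pointing down, gripper open.
Joint ranges: [-3.14, 3.14], [-1.21, 2.06], [-1.07, 1.41], [-3.16, 2.05], [-2.99, -0.16], [-3.1, 3.1]. Speed limits (rad/s): [2.79, 2.79, 3.14, 3.14, 3.14, 3.14].

## Interface

Orientations are given as a unit quaternion [x, y, z, w].
In Python, from bench import arm, eyes, find_in, silhouettes gives the robot as it stands. The module is installed in compiled form; this text tells all that it offers.
- The arm moves only by the tool play_rows, never from a script. Its arguments are lists of equal length, an entry for each row: "offset": the shift along the world's x, y, z in mm, a list of three; "turn": the turn about the world's z in rad. In form: {"offset": [[x, y, z], ...], "turn": [turn, ...]}. A call has 1 to 12 rows; each row shifts and turns the pose as measured when the row begins; what a row does not reach is not made up. A row lasts 1/10 s, in which the tool goes at most 50 mm and 8.59 degrees, less where a joint would pass 70% of its speed; a pose out of reach is approached as far as the arm can. A call is refused whole if a number of a shift passes 50 or a number of a turn 0.15, either way. A call with a gripper value outside its range is refused whole. "grip" is the gripper's target within -1 to 1 (fully open at 1, half-way at 0, shut at -1), set as the call begins (left out, the last holds). The fingers move at their own pace and stop on an object; the grip force is fixed at half the most. Time passes only in rows, so rows that do not move let the fingers close. It gives the time, the measured TCP pose, the force and the opening at its end, in the units of the state.
- arm.read_state(): the state, without advancing time (a new reading comes with each control period).
- eyes.get_image(name): name is "side" or "top" or "wrist"; returns (picture, depth): 400x640x3 uint8, red, green, blue; 400x640 float32, mm along the optical axis (not along the pixel's ray), 0 where there is no reading.
- eyes.camera_params(name): a dict with "camera_matrix" (3x3 intrinsics, pixels), "camera_from_world" (4x4, takes a point from world to camera coordinates). Camera axes: x right, y down, z forward; pixel columns grow to the right and rows downward; lengths in mm; the calibration is good to about 2 mm. The wrist camera is an equidistant fisheye: a pixel r from the principal point sees the ray r / f radians off the axis. A picture is of the moment at which its call begins: read the wrist's pose just before it. camera_params takes no time and is no camera call; for the wrist camera it gives the pose at the moment of the call.
- arm.job_done(): hands the job in, once; it reports no verdict.
Trained networks look in the newest picture that a camera, given by its name, has taken for a name from the list of things; names that differ only in an ending like _2 or _b are one class to them, and where a whole thing is asked for, a point or a joint stands for the part that bears it (a point fixed in the world has none). Each returns a list of dicts, best first, with "score" (0 to 1); they miss things now and then, are a little off and sometimes report something else, mostly with a low value. They report only what shows in the picture. A call takes as long as a camera call.
- find_in(camera, query): "bbox" ([centre column, centre row, width, height] in pixels, round what is visible of it).
- silhouettes(camera, query): "mask" (400x640 bool, what is visible of it) and "bbox" ([centre column, centre row, width, height] in pixels, round what is visible of it).
The state is a dict: "clock": time; "joints": joint angles; "joint_vel": joint speeds; "joint_efforts": joint torques, N m; "position": TCP position; "ee_rot": TCP orientation; "contact_force": force on the tool from outside, world axes, zero at the start; "wrist_torque": the same for the moment, N m; "gripper_width": finger opening in mm.
Only numpy, scipy, OpenCV 4.12 (cv2) and the standard library are available. Lean on these libraries where they do the work, as an engineer would, in place of code of your own. Each camera call takes 0.05 s, during which the arm holds its last target. There are 200 camera calls.

## Task

The sample cover of the bench analyser stands open. Tip it forward with a finger from behind, catch it on a finger as it falls, and lower it gently until it is fully shut, without letting it slam or drop; do not pinch or grip the cover. Leave the bottle, the beaker and the box beside it alone, and end with the hand clear.

Things in the scene. Friction and masses are not known exactly. Their poses are not given: they have to be found in the camera images.
- analyser: white bench instrument fixed to the table, 235 mm front to back (x), 240 mm wide (y), 110 mm high, flat on top. Its own x axis points from its front (the robot's side) to its back; its origin is on the table, on the middle line, 85 mm behind its front face. An open sample well lies under the cover; behind the cover's hinge the top is flat.
- cover (a joint): angle of the flat sample cover (rad): 0 shut and level, 1.57 upright, 1.9 at its back stop. It opens by its front edge swinging up and back, and starts leaning a little back (about 1.6 to 1.75). A light hinge friction holds it within about 0.2 rad of upright; farther forward it falls fast by itself, and only a finger under it can slow it.
- cover_hinge (a point): point on the hinge line, which runs across the analyser's top, at the middle of the cover's width, level with its underside: 35 mm behind the analyser's origin, 111 mm above the table. The cover is a plate 145 mm long from hinge to front edge, 130 mm wide, 12 mm thick, about 0.25 kg, grey outside, black underneath.
- cover_edge (a point): middle of the cover's front (free) edge, at its underside, 145 mm from the hinge. The underside faces the front (the robot) when the cover is upright. When shut this edge stands 25 mm out in front of the analyser's front face, 111 mm above the table, with free space below it, so that a slanting finger can stay under it until it is shut.
- bottle: reagent bottle with blue cap, 60 mm diameter, 125 mm high, loose, standing to one side of the analyser; origin at the centre of its base. Leave it alone.
- beaker: glass beaker, 64 mm diameter, 85 mm high, loose, standing to one side of the analyser; origin at the centre of its base. Leave it alone.
- tipbox: closed grey plastic box, 85 by 120 mm, 50 mm high, loose, on the table to one side in front of the analyser; origin at the centre of its base. Leave it alone.

How it is judged (in metres and radians):
On the way:
1. the falling cover has been caught: half-way down (0.25 to 1.0 rad) it moves slower than 1.5 rad/s for 0.25 s (value of joint cover between 0.25 and 1 rad and velocity of joint cover above -1.5 rad/s), for 0.25 s.
At the end, for the whole second after the job is handed in: The cover is fully shut (within 0.02 rad, 3 mm at its edge), it was caught on the way and never slammed, and bottle, beaker and box stand where they stood (within 20 mm) (value of joint cover below 0.02 rad and distance of each of bottle, beaker, tipbox from where it was at the start of the episode below 0.02 m); the robot touches nothing.
It fails at once if the cover slams: faster than 2 rad/s (0.3 m/s at its edge) in the last 0.15 rad (22 mm at its edge) (value of joint cover below 0.15 rad and velocity of joint cover below -2 rad/s).
It fails at once if the cover is pinched: fingers press on its outside and its underside at once, over 1.5 N each (contact force between each of cover_c0, cover_c1 and the fingers above 1.5 N).
It fails at once if the cover is struck or pressed with more than 30 N (contact force between cover and anything else above 30 N).
It fails at once if a bystander is pushed more than 20 mm, lifted or tipped over (distance of any of bottle, beaker, tipbox from where it was at the start of the episode above 0.02 m or angle between any of bottle, beaker's own z axis and vertical above 0.3 rad).
It also fails if it takes over 40 s, if anything falls off the work surface, if the arm or the gripper's body presses on something with over 40 N, if the wrist force passes 120 N, or if a joint passes its speed limit or range.

## Working session

There is one attempt and no reset: what is moved stays moved. The work goes in short steps, Python scripts to look and compute and a tool call to move; the robot and the scene stay as the last step left them, time stands still between calls to the robot, and variables do not carry over. Pictures are saved under pics/ and viewed, on a budget of 10 in all, crops included, one or two more only if the job needs it, and the job is handed in when it is done.

Besides the shell and the picture viewer there is one more tool, called after "Request:" as name(argument=value, ...), one argument or row to a line, values as JSON. play_rows: Moves the arm, as the interface text tells. Its arguments: {"type":"object","properties":{"offset":{"type":"array","items":{"type":"array","items":{"type":"number"}}},"turn":{"type":"array","items":{"type":"number"}},"grip":{"type":"number"}},"required":["offset","turn"]}

```bash
mkdir -p pics
cat > h.py <<'E'
from bench import arm, eyes, find_in, silhouettes
import numpy as np, cv2
def pts(cam, d, m=None):
    P=eyes.camera_params(cam);K=np.array(P["camera_matrix"]);T=np.linalg.inv(np.array(P["camera_from_world"]))
    v,u=np.nonzero((d>0) if m is None else (m&(d>0)))
    z=d[v,u]; c=np.stack([(u-K[0,2])/K[0,0]*z,(v-K[1,2])/K[1,1]*z,z,np.ones_like(z)])
    return (T@c)[:3].T
E
python3 - <<'E'
from h import *
print(arm.read_state())
ims=[]
for c in("top","side"):
    im,d=eyes.get_image(c); ims.append(im)
    np.save(f"{c}_d.npy",d)
    for q in("analyser","cover","bottle","beaker","tipbox"):
        s=silhouettes(c,q)[:1]
        for r in s:
            p=pts(c,d,r["mask"])
            print(c,q,round(r["score"],2),np.round(r["bbox"]),len(p),np.round(np.percentile(p,[2,50,98],axis=0)).tolist() if len(p) else '')
    print(np.round(np.linalg.inv(eyes.camera_params(c)["camera_from_world"]),2).tolist())
cv2.imwrite("pics/a.png",cv2.cvtColor(cv2.resize(np.vstack(ims),(480,600)),cv2.COLOR_RGB2BGR))
E
```

```text
{'clock': 0.0, 'joints': array([-8.77404205e-01,  3.85567237e-01,  6.61388960e-03, -4.94040814e-04,
       -1.19402005e+00, -2.58584463e-01]), 'joint_vel': array([ 6.86922821e-06, -5.18795055e-04, -1.72898142e-03,  1.80596566e-04,
       -1.02124843e-03,  1.71788122e-03]), 'joint_efforts': array([ 5.68900177e-04, -3.92290306e+01,  1.88404673e+01,  4.18620855e+00,
       -4.55942049e-03,  8.69607618e-06]), 'position': array([ 262.99304944, -566.2392126 ,  197.71129668]), 'ee_rot': array([ 5.38018882e-01,  8.42932052e-01,  5.50147382e-04, -9.66935451e-04]), 'contact_force': array([ 0.47725764, -0.15519605, -0.02639345]), 'wrist_torque': array([-0.02555923, -0.0363674 , -0.05274018]), 'gripper_width': 85.23681697421199}
top analyser 0.78 [390. 165. 124. 120.] 13160 [[530.0, -222.0, 52.0], [645.0, -104.0, 112.0], [761.0, 10.0, 257.0]]
top cover 0.89 [394. 140.  82.  40.] 2394 [[651.0, -167.0, 120.0], [660.0, -105.0, 211.0], [674.0, -42.0, 258.0]]
top bottle 0.66 [475. 165.  39.  36.] 962 [[628.0, -330.0, 9.0], [647.0, -298.0, 85.0], [680.0, -280.0, 128.0]]
top beaker 0.61 [294. 184.  31.
[... 268 characters left out ...]
89], [0.0, 0.0, 0.0, 1.0]]
side analyser 0.95 [296. 155. 120. 136.] 8914 [[527.0, -218.0, 13.0], [643.0, -55.0, 107.0], [756.0, 19.0, 251.0]]
side cover 0.81 [295. 122.  31.  72.] 1533 [[651.0, -167.0, 117.0], [658.0, -95.0, 195.0], [671.0, -40.0, 256.0]]
side bottle 0.84 [331. 118.  20.  35.] 390 [[626.0, -319.0, 53.0], [648.0, -297.0, 87.0], [679.0, -280.0, 125.0]]
side beaker 0.57 [266. 219.  24.  45.] 829 [[581.0, 65.0, 6.0], [607.0, 99.0, 57.0], [638.0, 124.0, 86.0]]
side tipbox 0.74 [386. 153.  37.  38.] 1179 [[431.0, -376.0, 0.0], [478.0, -290.0, 48.0], [530.0, -253.0, 53.0]]
[[-0.86, -0.38, 0.35, 139.82], [-0.51, 0.61, -0.6, 704.46], [0.02, -0.7, -0.72, 900.73], [0.0, 0.0, 0.0, 1.0]]
```

View pics/a.png

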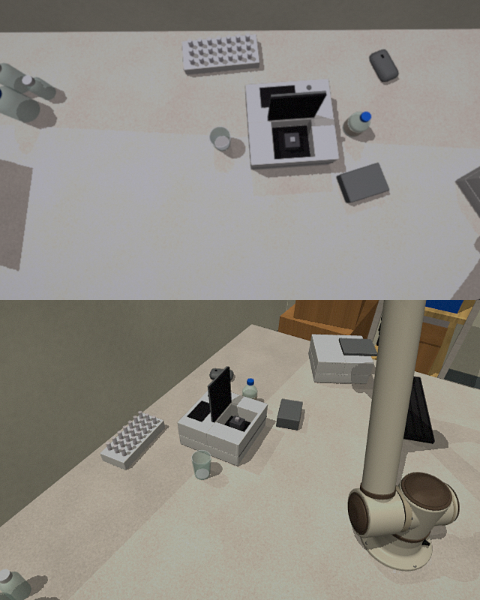

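Run:
```python
from h import *
d=np.load("top_d.npy"); eyes.get_image("top")
for c in("top","side"):
    im,d=eyes.get_image(c)
    for q in("cover","analyser"):
        p=pts(c,d,silhouettes(c,q)[0]["mask"])
        if q=="analyser":
            t=p[abs(p[:,2]-111)<6]; r=cv2.minAreaRect(t[:,:2].astype(np.float32)); print(c,"top rect",r)
            continue
        p=p[p[:,2]>140]
        # robust plane x = a + b*y + e*(z-111)
        w=np.ones(len(p),bool)
        for _ in range(6):
            A=np.c_[np.ones(len(p)),p[:,1]+105,p[:,2]-111]; s=np.linalg.lstsq(A[w],p[w,0],rcond=None)[0]; r=p[:,0]-A@s; w=abs(r)<3
        print(c,"plane",s,w.sum(),len(p),"yrange",np.percentile(p[w,1],[1,99]),"z",np.percentile(p[w,2],99.5))
```

```text
top plane [ 6.52722269e+02 -7.02504491e-02  7.04698945e-02] 1815 2135 yrange [-168.61414174  -41.89804212] z 259.07159206640216
top top rect ((650.222900390625, -107.09550476074219), (234.71218872070312, 241.0133819580078), 4.15211296081543)
side plane [ 6.52980157e+02 -6.97268513e-02  6.78818245e-02] 1089 1287 yrange [-167.24854415  -39.77932013] z 256.2130710196449
side top rect ((649.4083251953125, -105.59263610839844), (236.09800720214844, 243.81539916992188), 4.228815078735352)
```

Request:
play_rows(
  offset=[
    [0,0,50],
    [0,0,50],
    [0,0,50],
    [0,0,50],
    [0,0,50],
    [0,0,50],
  ],
  turn=[0,0,0,0,0,0],
)

```text
clock: 1.55
position: [259.0, -560.0, 493.6]
ee_rot: [0.538, 0.843, 0.005, -0.01]
contact_force: [0.1, -1.5, 1.3]
gripper_width: 85.2
```

Request:
play_rows(
  offset=[
    [20,-40,40],
    [20,-40,40],
    [20,-40,40],
    [20,-40,40],
  ],
  turn=[0,0,0,0],
)

```text
clock: 1.95
position: [293.9, -626.7, 554.1]
ee_rot: [0.539, 0.842, -0.009, 0.007]
contact_force: [-3.1, 3.3, 0.8]
gripper_width: 85.5
```

```bash
python3 -c "
from h import *
s=arm.read_state();print(s['joints'],s['position'],s['ee_rot'])"
```

```text
[-0.89350465  0.67713691  1.40795291  0.01556336 -2.28290896 -0.23419707] [ 293.91796251 -626.65143086  554.14014057] [ 0.53874939  0.84239392 -0.00855528  0.00695635]
```

Request:
play_rows(
  offset=[
    [20,-40,50],
    [20,-40,50],
    [20,-40,50],
    [20,-40,50],
  ],
  turn=[0,0,0,0],
)

```text
clock: 2.35
position: [304.2, -642.7, 573.8]
ee_rot: [0.537, 0.841, -0.042, 0.051]
contact_force: [0.1, 1.0, 0.7]
gripper_width: 85.2
```

```bash
cat >> h.py <<'E'
def st():
    from scipy.spatial.transform import Rotation as R
    s=arm.read_state();M=R.from_quat(s['ee_rot']).as_matrix()
    print(np.round(s['joints'],3),np.round(s['position'],1),"z",M[:,2].round(3),"x",M[:,0].round(3),"F",s['contact_force'].round(1),s['gripper_width'].round(1),s['clock'])
E
python3 -c "
from h import *
st()"
```

```text
Traceback (most recent call last):
  File "h.py", line 11, in st
    print(np.round(s['joints'],3),np.round(s['position'],1),"z",M[:,2].round(3),"x",M[:,0].round(3),"F",s['contact_force'].round(1),s['gripper_width'].round(1),s['clock'])
                                                                                                                                    ^^^^^^^^^^^^^^^^^^^^^^^^
AttributeError: 'float' object has no attribute 'round'
```

Request:
play_rows(
  offset=[
    [20,-40,50],
    [20,-40,50],
    [20,-40,50],
    [20,-40,50],
    [20,-40,50],
    [20,-40,50],
  ],
  turn=[0,0,0,0,0,0],
)

```text
clock: 2.95
position: [322.2, -675.5, 609.1]
ee_rot: [0.532, 0.832, -0.098, 0.126]
contact_force: [0.7, 0.0, 1.0]
gripper_width: 85.0
```

```bash
sed -i "s/s\['gripper_width'\].round(1)/s['gripper_width']/" h.py
python3 -c "
from h import *
st()"
```

```text
[-0.861  0.637  1.407  0.127 -2.036 -0.202] [ 322.2 -675.5  609.1] z [ 0.106 -0.297 -0.949] x [-0.403  0.86  -0.314] F [0.7 0.  1. ] 85.0332810938053 2.95
```

Request:
play_rows(
  offset=[
    [27,-36,50],
    [27,-36,50],
    [27,-36,50],
    [27,-36,50],
    [27,-36,50],
    [27,-36,50],
    [27,-36,50],
    [27,-36,50],
    [27,-36,50],
    [27,-36,50],
  ],
  turn=[0,0,0,0,0,0,0,0,0,0],
  grip=-0.1,
)

```text
clock: 3.95
position: [406.8, -723.2, 669.3]
ee_rot: [0.508, 0.801, -0.186, 0.255]
contact_force: [-0.1, -0.2, -0.0]
gripper_width: 38.3
```

```bash
python3 -c "
from h import *
st()"
```

```text
[-0.769  0.643  1.407  0.254 -1.732 -0.242] [ 406.8 -723.2  669.3] z [ 0.219 -0.558 -0.801] x [-0.353  0.72  -0.598] F [-0.1 -0.2 -0. ] 38.33764579905411 3.95
```

Request:
play_rows(
  offset=[
    [10,50,-15],
    [10,50,-15],
    [10,50,-15],
    [10,50,-15],
    [10,50,-15],
    [10,50,-15],
    [10,50,-15],
    [10,50,-15],
    [10,50,-15],
    [10,50,-15],
    [10,50,-15],
    [10,50,-15],
  ],
  turn=[0.11,0.11,0.11,0.11,0.11,0.11,0.11,0.11,0.11,0.11,0.11,0.11],
)

```text
clock: 5.15
position: [521.9, -202.5, 510.0]
ee_rot: [-0.076, 0.944, -0.002, 0.32]
contact_force: [0.5, -0.1, -0.5]
gripper_width: 38.3
```

```bash
python3 -c "
from h import *
st()"
```

```text
[-0.177 -0.114  0.069 -0.169 -1.123  0.361] [ 521.9 -202.5  510. ] z [ 0.605  0.046 -0.795] x [-0.783 -0.144 -0.605] F [ 0.5 -0.1 -0.5] 38.2692324556205 5.15
```

Request:
play_rows(
  offset=[
    [14,18,-36],
    [14,18,-36],
    [14,18,-36],
    [14,18,-36],
    [14,18,-36],
    [0,0,0],
  ],
  turn=[-0.04,0,0,0,0,0],
  grip=0.29,
)

```text
clock: 5.75
position: [592.6, -102.7, 326.5]
ee_rot: [-0.062, 0.943, -0.008, 0.326]
contact_force: [0.1, 0.1, -0.7]
gripper_width: 55.1
```

Run:
```python
from h import *
st()
im,d=eyes.get_image("side"); np.save("side_d2.npy",d)
cv2.imwrite("pics/b.png",cv2.cvtColor(cv2.resize(im[20:220,180:420],None,fx=3,fy=3,interpolation=cv2.INTER_CUBIC),cv2.COLOR_RGB2BGR))
```

```text
[ 0.125 -0.047 -0.419  0.099 -0.539 -0.061] [ 592.6 -102.7  326.5] z [ 0.616  0.026 -0.787] x [-0.78  -0.123 -0.614] F [ 0.1  0.1 -0.7] 55.07387798720795 5.75
```

View pics/b.png

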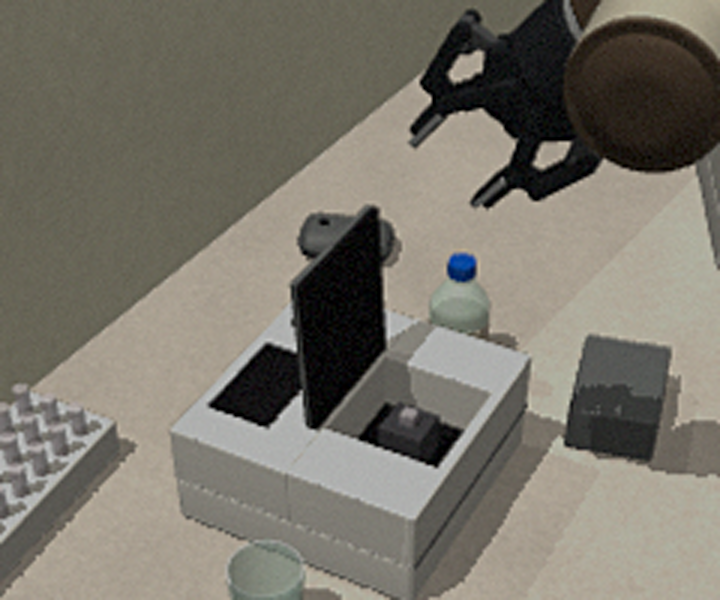

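Run:
```python
from h import *
d=np.load("side_d2.npy"); p=pts("side",d); 
T=np.array([592.6,-102.7,326.5]); z=np.array([.616,.026,-.787]); n=np.array([.78,.123,.614]); y=np.cross(z,-n)
q=p-T; a,b,c=q@z,q@n,q@y
k=(a>-60)&(a<20)&(abs(b)<70)&(abs(c)<20)
for s in(1,-1):
    m=k&(b*s>0); print(s,m.sum(),"tip along z",np.percentile(a[m],[90,97,100]).round(1))
    mm=m&(a>-25); print(" b",np.percentile(b[mm],[3,50,97]).round(1),"c",np.percentile(c[mm],[3,97]).round(1))
```

```text
1 45 tip along z [-43.6 -41.9 -40.5]Traceback (most recent call last):
  File "<stdin>", line 8, in <module>
    return _quantile_unchecked(
        a, q, axis, out, overwrite_input, method, keepdims, weights)
    return _ureduce(a,
                    func=_quantile_ureduce_func,
    ...<5 lines>...
                    overwrite_input=overwrite_input,
                    method=method)
    r = func(a, **kwargs)
    result = _quantile(arr,
                       quantiles=q,
    ...<2 lines>...
                       out=out,
                       weights=wgt)
    slices_having_nans = np.isnan(arr[-1, ...])
                                  ~~~^^^^^^^^^
IndexError: index -1 is out of bounds for axis 0 with size 0
```

```bash
cat >> h.py <<'E'
def proj(cam,X):
    P=eyes.camera_params(cam);K=np.array(P["camera_matrix"]);c=np.array(P["camera_from_world"])@np.append(X,1)
    q=K@c[:3];return (q[:2]/q[2]).round(1)
E
python3 - <<'E'
from h import *
T=np.array([592.6,-102.7,326.5]); z=np.array([.616,.026,-.787]); n=np.array([.78,.123,.614])
for r in(0,7,14):
  for s in(27.5,-27.5): 
    u=proj("side",T-r*z+s*n); print(r,s,(u-[180,20])*3)
E
```

```text
0 27.5 [390.  167.4]
0 -27.5 [442.5 219.3]
7 27.5 [395.1 162.3]
7 -27.5 [447.9 214.5]
14 27.5 [400.5 157.2]
14 -27.5 [453.3 209.7]
```

Run:
```python
from h import *
st()
s=arm.read_state()
from scipy.spatial.transform import Rotation as R
M=R.from_quat(s['ee_rot']).as_matrix();T=s['position'];z=M[:,2];n=-M[:,0]
out=[]
for cam in("side","top"):
    im,d=eyes.get_image(cam); im=im.copy()
    c=proj(cam,T).astype(int); x0,y0=c[0]-35,c[1]-35
    cr=cv2.resize(im[y0:y0+70,x0:x0+70],None,fx=5.7,fy=5.7,interpolation=cv2.INTER_LINEAR); cr=cv2.convertScaleAbs(cr,alpha=1.6)
    for r,col in((0,(255,0,0)),(20,(0,255,0))):
        for k in(27.5,-27.5):
            u=((proj(cam,T-r*z+k*n)-[x0,y0]+.5)*5.7).astype(int); cv2.circle(cr,tuple(int(v) for v in u),4,col,1)
    out.append(cr)
    print(cam,d[c[1]-20:c[1]+1:5,c[0]-15:c[0]+20:5].round())
cv2.imwrite("pics/c.png",cv2.cvtColor(np.hstack(out),cv2.COLOR_RGB2BGR))
```

```text
[ 0.124 -0.049 -0.413  0.1   -0.54  -0.059] [ 594.2 -103.5  331.2] z [ 0.622  0.026 -0.783] x [-0.775 -0.123 -0.619] F [-0.8 -0.5  0.6] 54.87728319904752 5.8
side [[1761. 1764. 1761. 1002. 1766. 1775. 1773.]
 [1744. 1740. 1742. 1740. 1743. 1745. 1748.]
 [1709. 1718. 1716. 1721. 1715. 1717. 1719.]
 [1699. 1696. 1689. 1696. 1693. 1692. 1692.]
 [1673. 1669. 1673. 1671. 1672. 1667. 1670.]]
top [[736. 739. 742. 743. 743. 527. 525.]
 [760. 761. 763. 765. 515. 492. 488.]
 [782. 786. 787. 569. 523. 481. 477.]
 [807. 808. 809. 814. 538. 491. 481.]
 [832. 837. 838. 839. 532. 540. 862.]]
```

View pics/c.png

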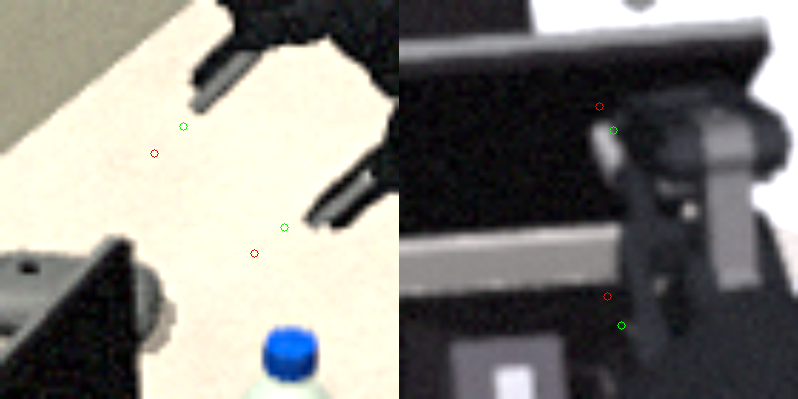

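Run:
```python
from h import *
st();
from scipy.spatial.transform import Rotation as R
for cam in("side","top"):
    s=arm.read_state(); M=R.from_quat(s['ee_rot']).as_matrix();T=s['position'];z=M[:,2];n=-M[:,0];y=M[:,1]
    im,d=eyes.get_image(cam); p=pts(cam,d); q=p-T; a,b,c=q@z,q@n,q@y
    print(cam,T.round(1)); 
    k=(a>-75)&(a<25)&(abs(b)<75)&(abs(c)<60)
    for lo in range(-75,25,8):
        m=k&(a>=lo)&(a<lo+8)
        for sg in(1,-1):
            mm=m&(b*sg>0)
            if mm.sum()>2: print(lo,sg,mm.sum(),"b",np.percentile(b[mm],[5,50,95]).round(),"c",np.percentile(c[mm],[5,50,95]).round())
st()
```

```text
[ 0.121 -0.052 -0.406  0.101 -0.54  -0.059] [ 596.  -104.7  337.1] z [ 0.629  0.025 -0.777] x [-0.77  -0.122 -0.627] F [ 0.4 -0.1  0.8] 54.627806630741844 5.9
side [ 596.  -104.7  337.1]
-75 1 17 b [28. 33. 40.] c [ 7.  9. 13.]
-75 -1 23 b [-40. -30. -28.] c [-8.  8. 13.]
-67 1 22 b [28. 34. 40.] c [-1.  9. 12.]
-67 -1 20 b [-41. -34. -28.] c [-0.  8. 12.]
-59 1 21 b [28. 34. 40.] c [ 0.  9. 13.]
-59 -1 23 b [-41. -32. -28.] c [-5.  8. 13.]
-51 1 21 b [28. 34. 40.] c [-4.  8. 12.]
-51 -1 22 b [-39. -32. -28.] c [-2.  9. 12.]
-43 1 7 b [28. 30. 36.] c [ 7. 10. 11.]
-43 -1 8 b [-38. -31. -28.] c [-0. 11. 14.]
top [ 596.2 -105.1  338.1]
-75 1 3 b [34. 35. 38.] c [ 7. 11. 11.]
-67 1 10 b [30. 35. 36.] c [ 7. 11. 11.]
-67 -1 4 b [-30. -28. -27.] c [10. 11. 11.]
-59 1 13 b [30. 35. 38.] c [ 7.  9. 11.]
-59 -1 11 b [-30. -27. -26.] c [ 7. 10. 11.]
-51 1 13 b [30. 35. 37.] c [ 7. 10. 11.]
-51 -1 13 b [-33. -27. -27.] c [ 6. 10. 11.]
-43 1 3 b [34. 34. 35.] c [ 7.  8. 10.]
-43 -1 7 b [-28. -27. -27.] c [ 5.  7. 10.]
[ 0.12  -0.053 -0.404  0.1   -0.541 -0.059] [ 596.1 -105.3  338.3] z [ 0.63   0.024 -0.776] x [-0.769 -0.12  -0.628] F [-0.4 -0.4 -0.1] 54.991113002849666 6.0
```

Request:
play_rows(
  offset=[
    [20,0,-25],
    [20,0,-25],
    [20,0,-25],
    [8,0,-15],
    [3,0,-8],
    [1,0,-3],
  ],
  turn=[0,0,0,0,0,0],
)

```text
clock: 6.6
position: [676.5, -110.5, 254.3]
ee_rot: [-0.057, 0.935, -0.01, 0.35]
contact_force: [0.2, 0.4, 0.5]
gripper_width: 55.2
```

```bash
cat >> h.py <<'E'
def tips(cam):
    from scipy.spatial.transform import Rotation as R
    s=arm.read_state(); M=R.from_quat(s['ee_rot']).as_matrix();T=s['position'];z=M[:,2];n=-M[:,0];y=M[:,1]
    im,d=eyes.get_image(cam); p=pts(cam,d); q=p-T; a,b,c=q@z,q@n,q@y
    k=(a>-75)&(a<-20)&(abs(b)<44)&(abs(b)>22)&(abs(c)<14)
    print(cam,T.round(1),"tip a",np.sort(a[k&(b>0)])[-4:].round(1),np.sort(a[k&(b<0)])[-4:].round(1))
    return im,p
def cover(p,y=(-160,-50)):
    u=(p[:,:2]-[652.3,-106.2])@[.9976,.0698]; v=(p[:,:2]-[652.3,-106.2])@[-.0698,.9976]; h=p[:,2]-111
    return u,v,h
E
python3 - <<'E'
from h import *
st()
im,p=tips("side"); im2,p2=tips("top"); st()
cv2.imwrite("pics/d.png",cv2.cvtColor(cv2.resize(im[20:220,180:420],None,fx=3,fy=3,interpolation=cv2.INTER_CUBIC),cv2.COLOR_RGB2BGR))
E
```

```text
[ 0.09   0.15  -0.441  0.144 -0.267 -0.093] [ 676.5 -110.5  254.3] z [ 0.656  0.021 -0.754] x [-0.748 -0.114 -0.654] F [0.2 0.4 0.5] 55.19091119424308 6.6
side [ 676.5 -110.5  254.3] tip a [-42.9 -42.5 -39.  -37.2] [-39.9 -39.5 -38.9 -38.5]
top [ 676.5 -110.4  254.3] tip a [-43.7 -42.4 -40.9 -40.4] [-43.9 -42.3 -39.7]
[ 0.09   0.149 -0.441  0.144 -0.268 -0.093] [ 676.3 -110.2  254.9] z [ 0.657  0.021 -0.754] x [-0.747 -0.114 -0.654] F [-0.  -0.3  0.3] 54.874975105193585 6.7
```

View pics/d.png

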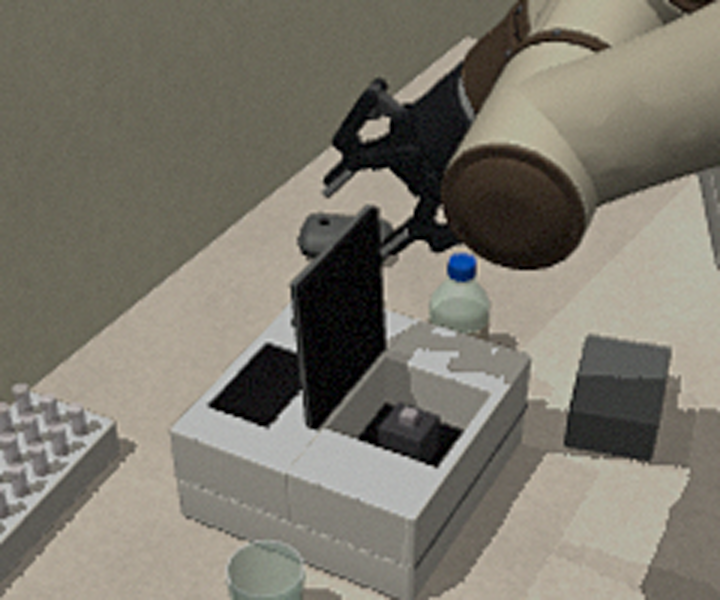

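Request:
play_rows(
  offset=[
    [12,3,-6],
    [6,3,-12],
    [1,0,-15],
    [0,0,-15],
    [0,0,-10],
    [0,0,-4],
    [0,0,-2],
  ],
  turn=[0,0,0,0,0,0,0],
)

```text
clock: 7.4
position: [702.5, -107.9, 203.7]
ee_rot: [-0.061, 0.934, -0.003, 0.353]
contact_force: [0.2, -0.3, -0.7]
gripper_width: 55.1
```

Run:
```python
from h import *
st()
im,p=tips("side"); st()
cv2.imwrite("pics/e.png",cv2.cvtColor(cv2.resize(im[70:190,240:400],None,fx=5,fy=5,interpolation=cv2.INTER_CUBIC),cv2.COLOR_RGB2BGR))
```

```text
[ 0.081  0.247 -0.443  0.099 -0.16  -0.041] [ 702.5 -107.9  203.7] z [ 0.659  0.038 -0.751] x [-0.744 -0.117 -0.658] F [ 0.2 -0.3 -0.7] 55.10741494358114 7.4
side [ 702.5 -107.9  203.7] tip a [-42.9 -42.1 -41.3 -40.8] [-21.8 -21.6 -21.2 -20.7]
[ 0.081  0.248 -0.443  0.099 -0.16  -0.041] [ 702.4 -107.9  203.6] z [ 0.659  0.038 -0.751] x [-0.744 -0.117 -0.658] F [1.1 0.8 0.7] 54.93702390089262 7.45
```

View pics/e.png

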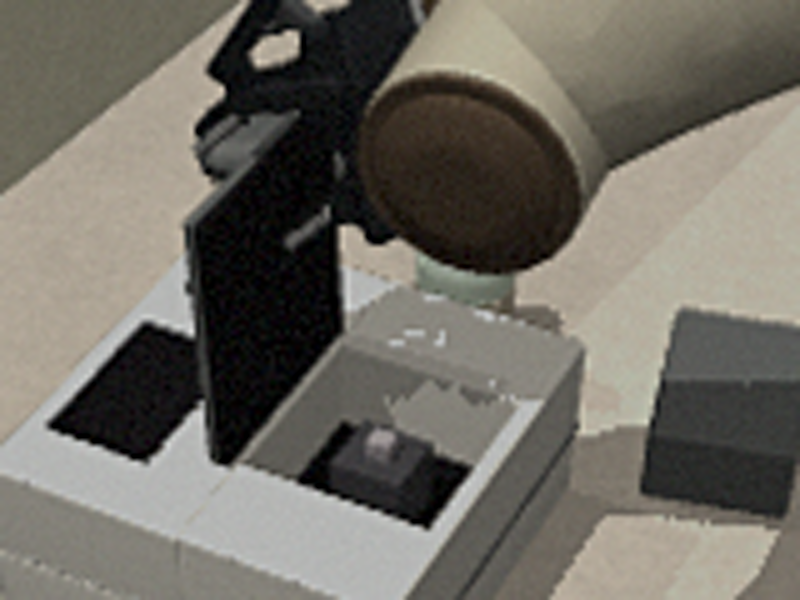

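Request:
play_rows(
  offset=[
    [-5,0,0],
    [-4,0,0],
    [-2,0,0],
  ],
  turn=[0,0,0],
)

```text
clock: 7.75
position: [691.4, -108.2, 205.9]
ee_rot: [-0.062, 0.933, -0.002, 0.353]
contact_force: [0.3, 0.2, -0.2]
gripper_width: 55.0
```

Request:
play_rows(
  offset=[
    [0,0,0],
    [0,0,0],
    [0,0,0],
  ],
  turn=[0,0,0],
  grip=0.08,
)

```text
clock: 8.05
position: [691.0, -108.2, 207.1]
ee_rot: [-0.062, 0.933, -0.002, 0.354]
contact_force: [-0.1, -0.3, 0.9]
gripper_width: 46.2
```

```bash
cat >> h.py <<'E'
def UL(r=39):
    from scipy.spatial.transform import Rotation as R
    s=arm.read_state(); M=R.from_quat(s['ee_rot']).as_matrix();T=s['position'];z=M[:,2];n=-M[:,0];w=s['gripper_width']/2
    o=[]
    for k in(w,-w):
        u,v,h=cover((T-r*z+k*n)[None]); o.append(np.r_[u,v,h].round(1))
    L=o[1]; print("U",o[0],"L",L,"th at L",np.arctan2(L[2],-L[0]).round(3),"rho",np.hypot(L[0],L[2]).round(1))
def theta(cams=("side","top")):
    for c in cams:
        im,d=eyes.get_image(c); m=silhouettes(c,"cover")
        if not m: print(c,"none"); continue
        u,v,h=cover(pts(c,d,m[0]["mask"])); k=(abs(v)<66)&(np.hypot(u,h)<160)&(np.hypot(u,h)>30)&(abs(v+3)>25)
        t=np.arctan2(h[k],-u[k]); print(c,"theta",np.percentile(t,[10,50,90]).round(3),k.sum())
E
python3 - <<'E'
from h import *
st();UL();theta();UL()
E
```

```text
[ 0.081  0.226 -0.462  0.088 -0.16  -0.03 ] [ 691.  -108.2  207.1] z [ 0.661  0.04  -0.749] x [-0.742 -0.118 -0.661] F [-0.1 -0.3  0.9] 46.197152292520535 8.05
U [ 29.9  -2.9 140.6] L [ -4.6  -5.9 110.1] th at L 1.529 rho 110.2
side theta [1.631 1.649 1.708] 733
top theta [1.639 1.648 1.696] 999
U [ 30.   -2.9 140.3] L [ -4.5  -5.9 109.9] th at L 1.53 rho 110.0
```

Request:
play_rows(
  offset=[
    [-5,0,-1],
    [-5,0,-1],
    [-5,0,-1],
    [-5,0,-1],
    [-5,0,-1],
    [-5,0,-1],
  ],
  turn=[0,0,0,0,0,0],
)

```text
clock: 8.85
position: [662.0, -110.3, 206.1]
ee_rot: [-0.064, 0.932, 0.001, 0.356]
contact_force: [0.6, -0.6, 0.8]
gripper_width: 46.3
```

Run:
```python
from h import *
st();UL();theta();UL()
```

```text
[ 0.077  0.182 -0.5    0.022 -0.161  0.04 ] [ 662.  -110.3  206.1] z [ 0.663  0.048 -0.747] x [-0.739 -0.119 -0.664] F [ 0.6 -0.6  0.8] 46.31875351345702 8.85
U [  0.7  -3.2 139.6] L [-33.8  -6.3 108.9] th at L 1.27 rho 114.0
side theta [1.443 1.456 1.527] 620
top theta [1.441 1.453 1.503] 650
U [  0.6  -3.3 138.9] L [-33.8  -6.4 108.4] th at L 1.269 rho 113.5
```

Request:
play_rows(
  offset=[
    [-5,0,-1],
    [-5,0,-1],
    [-5,0,-1],
    [-4,0,-1],
    [-4,0,-1],
  ],
  turn=[0,0,0,0,0],
)

```text
clock: 9.55
position: [637.2, -112.0, 200.0]
ee_rot: [-0.065, 0.933, 0.003, 0.353]
contact_force: [0.8, 0.7, -0.4]
gripper_width: 46.2
```

Run:
```python
from h import *
st();UL();theta();UL()
```

```text
[ 0.074  0.153 -0.536 -0.023 -0.161  0.087] [ 637.2 -112.   200. ] z [ 0.658  0.052 -0.751] x [-0.743 -0.119 -0.659] F [ 0.8  0.7 -0.4] 46.195580049628624 9.55
U [-23.9  -3.4 133.5] L [-58.5  -6.5 103.1] th at L 1.055 rho 118.5
side theta [1.259 1.271 1.355] 445
top theta [1.263 1.3   1.362] 371
U [-23.5  -3.4 133.7] L [-58.   -6.5 103.4] th at L 1.06 rho 118.6
```

Request:
play_rows(
  offset=[
    [-4,0,-2],
    [-4,0,-2],
    [-3,0,-2],
  ],
  turn=[0,0,0],
)

```text
clock: 10.05
position: [626.5, -113.2, 194.7]
ee_rot: [-0.066, 0.934, 0.005, 0.352]
contact_force: [-0.6, 0.6, -0.8]
gripper_width: 45.9
```

Run:
```python
from h import *
st();UL();theta();UL()
```

```text
[ 0.069  0.144 -0.547 -0.066 -0.16   0.133] [ 626.5 -113.2  194.7] z [ 0.657  0.056 -0.752] x [-0.743 -0.12  -0.658] F [-0.6  0.6 -0.8] 45.88281553827618 10.05
U [-34.8  -4.  128.1] L [-69.2  -7.1  97.9] th at L 0.955 rho 119.9
side theta [1.166 1.192 1.278] 340
top theta [1.154 1.213 1.343] 611
U [-34.2  -4.  128.5] L [-68.8  -7.1  98.1] th at L 0.959 rho 119.8
```

Run:
```python
from h import *
im,p=tips("side"); im2,p2=tips("top")
a=cv2.resize(im[80:200,230:370],None,fx=4,fy=4,interpolation=cv2.INTER_CUBIC); b=cv2.resize(im2[90:210,340:450],None,fx=4,fy=4,interpolation=cv2.INTER_CUBIC)
cv2.imwrite("pics/f.png",cv2.cvtColor(cv2.resize(cv2.convertScaleAbs(np.hstack([a,b]),alpha=1.5),(800,384)),cv2.COLOR_RGB2BGR))
u,v,h=cover(p); k=(abs(v)<64)&(h>5)&(u<30)&(u>-140)&(v>15)
for lo in range(5,165,15):
    m=k&(h>=lo)&(h<lo+15)
    if m.sum()>3: print(lo,m.sum(),np.percentile(u[m],[5,25,50,75,95]).round(1))
```

```text
side [ 626.9 -113.2  195. ] tip a [-41.  -39.9 -37.9 -36.5] [-38.  -37.5 -36.1 -34.6]
top [ 627.  -113.2  195.1] tip a [-43.2 -42.7 -40.4 -39.9] [-44.2 -42.6 -41.1 -39.9]
5 10 [-7.9 -2.3 -0.4  4.6  7.7]
20 7 [-12.4 -11.1  -6.7  -3.2  -2. ]
35 15 [-24.3 -20.5 -18.6 -15.4  -9.1]
50 10 [-29.6 -29.  -26.2 -22.4 -19.1]
65 12 [-42.  -37.6 -35.2 -29.7 -26.9]
80 9 [-52.2 -48.2 -46.5 -46.2 -38.9]
95 13 [-60.1 -56.6 -54.1 -49.  -45.7]
110 18 [-71.4 -68.8 -63.2 -61.6 -56.5]
125 67 [-71.5 -69.  -66.3 -64.  -61.2]
```

View pics/f.png

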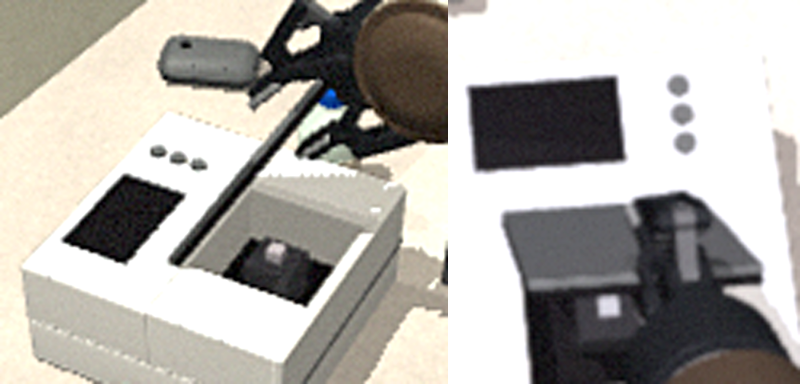

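Request:
play_rows(
  offset=[
    [-4,0,-4],
    [-5,0,-5],
    [-5,0,-5],
    [-5,0,-5],
    [-4,0,-4],
    [-3,0,-3],
  ],
  turn=[0,0,0,0,0,0],
)

```text
clock: 10.95
position: [598.5, -116.5, 167.7]
ee_rot: [-0.068, 0.934, 0.011, 0.349]
contact_force: [1.0, -0.6, -1.0]
gripper_width: 45.7
```

```bash
cat >> h.py <<'E'
def edge():
    for c in("side","top"):
        im,d=eyes.get_image(c); u,v,h=cover(pts(c,d)); rho=np.hypot(u,h); t=np.arctan2(h,-u)
        k=(v>12)&(v<62)&(rho>134)&(rho<158)&(t>-.05)&(t<1.7)
        print(c,"edge theta",np.percentile(t[k],[5,25,50,75,95]).round(3),k.sum(), "h max for v>12",np.sort(h[(v>12)&(v<62)&(abs(u)<200)&(rho<165)])[-5:].round(1))
    return im
E
python3 - <<'E'
from h import *
st();UL();theta(("side",));edge();UL()
E
```

```text
[ 0.042  0.143 -0.559 -0.25  -0.161  0.336] [ 598.5 -116.5  167.7] z [ 0.652  0.067 -0.756] x [-0.747 -0.12  -0.654] F [ 1.  -0.6 -1. ] 45.65530780271976 10.95
U [-62.8  -5.8 101.1] L [-97.1  -8.9  71.2] th at L 0.633 rho 120.4
side theta [0.707 0.777 0.923] 604
side edge theta [0.674 0.691 0.724 0.745 0.752] 91 h max for v>12 [98.7 98.9 99.6 99.6 99.6]
top edge theta [0.692 0.72  0.755 0.765 0.772] 247 h max for v>12 [102.  102.2 102.2 102.4 102.6]
U [-62.4  -5.9 101.5] L [-96.8  -9.   71.6] th at L 0.637 rho 120.4
```

Request:
play_rows(
  offset=[
    [-4,0,-4],
    [-5,0,-5],
    [-5,0,-5],
    [-5,0,-5],
    [-4,0,-5],
    [-3,0,-4],
  ],
  turn=[0,0,0,0,0,0],
)

```text
clock: 11.75
position: [574.9, -118.2, 142.4]
ee_rot: [-0.071, 0.933, 0.012, 0.352]
contact_force: [-0.8, -0.2, -1.1]
gripper_width: 46.1
```

Run:
```python
from h import *
st();UL();edge();UL()
```

```text
[ 0.003  0.15  -0.56  -0.457 -0.16   0.574] [ 574.9 -118.2  142.4] z [ 0.655  0.073 -0.752] x [-0.742 -0.124 -0.658] F [-0.8 -0.2 -1.1] 46.0793709422322 11.75
U [-86.4  -6.   75.9] L [-121.    -9.3   45.5] th at L 0.36 rho 129.3
side edge theta [0.424 0.453 0.482 0.497 0.506] 92 h max for v>12 [69.2 69.4 69.6 70.  70.6]
top edge theta [0.436 0.477 0.5   0.507 0.517] 219 h max for v>12 [70.8 70.9 71.9 72.  72.1]
U [-86.7  -6.   75.5] L [-121.4   -9.3   45.1] th at L 0.356 rho 129.5
```

Request:
play_rows(
  offset=[
    [-2,0,-4],
    [-3,0,-5],
    [-2,0,-5],
    [-2,0,-5],
    [-2,0,-4],
    [-1,0,-3],
  ],
  turn=[0,0,0,0,0,0],
)

```text
clock: 12.45
position: [565.1, -118.5, 118.1]
ee_rot: [-0.073, 0.933, 0.011, 0.354]
contact_force: [-0.3, -0.6, 0.6]
gripper_width: 46.0
```

Run:
```python
from h import *
st();UL();edge();UL()
```

```text
[-0.042  0.179 -0.542 -0.648 -0.166  0.802] [ 565.1 -118.5  118.1] z [ 0.658  0.072 -0.75 ] x [-0.739 -0.127 -0.661] F [-0.3 -0.6  0.6] 46.038389538319485 12.45
U [-96.4  -5.4  51.5] L [-130.8   -8.9   21.1] th at L 0.16 rho 132.5
side edge theta [0.235 0.269 0.301 0.309 0.321] 94 h max for v>12 [44.2 44.9 45.  45.2 45.7]
top edge theta [0.257 0.306 0.316 0.324 0.333] 190 h max for v>12 [46.5 46.7 46.9 47.1 47.1]
U [-96.7  -5.5  51.1] L [-130.9   -8.9   20.9] th at L 0.158 rho 132.6
```

Request:
play_rows(
  offset=[
    [-2,0,-3],
    [-2,0,-3],
    [-1,0,-3],
    [-1,0,-3],
    [-1,0,-3],
    [-1,0,-2],
  ],
  turn=[0,0,0,0,0,0],
)

```text
clock: 13.15
position: [558.8, -118.8, 102.6]
ee_rot: [-0.074, 0.932, 0.01, 0.355]
contact_force: [-0.1, -0.1, -1.1]
gripper_width: 46.1
```

Run:
```python
from h import *
st();UL();edge();UL()
```

```text
[-0.086  0.199 -0.527 -0.789 -0.181  0.976] [ 558.8 -118.8  102.6] z [ 0.66   0.071 -0.748] x [-0.737 -0.13  -0.663] F [-0.1 -0.1 -1.1] 46.09066701486607 13.15
U [-102.9   -5.2   36. ] L [-137.2   -8.8    5.5] th at L 0.04 rho 137.3
side edge theta [0.104 0.141 0.165 0.174 0.184] 85 h max for v>12 [25.5 25.6 25.8 26.1 90. ]
top edge theta [0.155 0.175 0.186 0.19  0.199] 47 h max for v>12 [27.7 27.8 28.2 29.2 30. ]
U [-103.1   -5.2   35.9] L [-137.4   -8.8    5.3] th at L 0.039 rho 137.5
```

Request:
play_rows(
  offset=[
    [-1,0,-2],
    [-1,0,-2],
    [-1,0,-2],
    [-1,0,-2],
    [0,0,-2],
    [-1,0,-2],
  ],
  turn=[0,0,0,0,0,0],
)

```text
clock: 13.85
position: [554.2, -119.0, 90.8]
ee_rot: [-0.074, 0.932, 0.01, 0.356]
contact_force: [-0.4, -0.1, -1.3]
gripper_width: 46.4
```

Run:
```python
from h import *
st();UL();edge();UL()
```

```text
[-0.124  0.216 -0.517 -0.897 -0.196  1.114] [ 554.2 -119.    90.8] z [ 0.662  0.071 -0.747] x [-0.736 -0.131 -0.664] F [-0.4 -0.1 -1.3] 46.37200695134444 13.85
U [-107.4   -5.1   24.3] L [-141.9   -8.8   -6.5] th at L -0.046 rho 142.0
side edge theta [0.016 0.064 0.078 0.085 0.092] 83 h max for v>12 [15.4 15.4 15.5 15.6 15.7]Traceback (most recent call last):
  File "<stdin>", line 2, in <module>
  File "h.py", line 42, in edge
    print(c,"edge theta",np.percentile(t[k],[5,25,50,75,95]).round(3),k.sum(), "h max for v>12",np.sort(h[(v>12)&(v<62)&(abs(u)<200)&(rho<165)])[-5:].round(1))
                         ~~~~~~~~~~~~~^^^^^^^^^^^^^^^^^^^^^^
    return _quantile_unchecked(
        a, q, axis, out, overwrite_input, method, keepdims, weights)
    return _ureduce(a,
                    func=_quantile_ureduce_func,
    ...<5 lines>...
                    overwrite_input=overwrite_input,
                    method=method)
    r = func(a, **kwargs)
    result = _quantile(arr,
                       quantiles=q,
    ...<2 lines>...
                       out=out,
                       weights=wgt)
    slices_having_nans = np.isnan(arr[-1, ...])
                                  ~~~^^^^^^^^^
IndexError: index -1 is out of bounds for axis 0 with size 0
```

Request:
play_rows(
  offset=[
    [0,0,-1.5],
    [0,0,-1.5],
    [0,0,-1.5],
    [0,0,-1.5],
  ],
  turn=[0,0,0,0],
)

```text
clock: 14.35
position: [554.5, -119.2, 84.7]
ee_rot: [-0.074, 0.931, 0.009, 0.356]
contact_force: [0.3, 0.8, -0.8]
gripper_width: 46.2
```

```bash
sed -i 's/in("side","top"):\n        im,d=eyes.get_image(c); u,v/&/; s/    for c in("side","top"):/    for c in("side",):/' h.py
python3 - <<'E'
from h import *
st();UL();im=edge();UL()
cv2.imwrite("pics/g.png",cv2.cvtColor(cv2.convertScaleAbs(cv2.resize(im[80:220,220:380],None,fx=4,fy=4,interpolation=cv2.INTER_CUBIC),alpha=1.4),cv2.COLOR_RGB2BGR))
E
```

```text
[-0.142  0.228 -0.51  -0.946 -0.203  1.176] [ 554.5 -119.2   84.7] z [ 0.662  0.07  -0.746] x [-0.735 -0.131 -0.665] F [ 0.3  0.8 -0.8] 46.23240196785037 14.35
U [-107.3   -5.2   18.2] L [-141.6   -8.9  -12.5] th at L -0.088 rho 142.2
side edge theta [0.009 0.064 0.08  0.088 0.1  ] 87 h max for v>12 [15.4 15.7 15.9 16.4 69.1]
U [-107.4   -5.3   17.9] L [-141.6   -8.9  -12.7] th at L -0.089 rho 142.2
```

View pics/g.png

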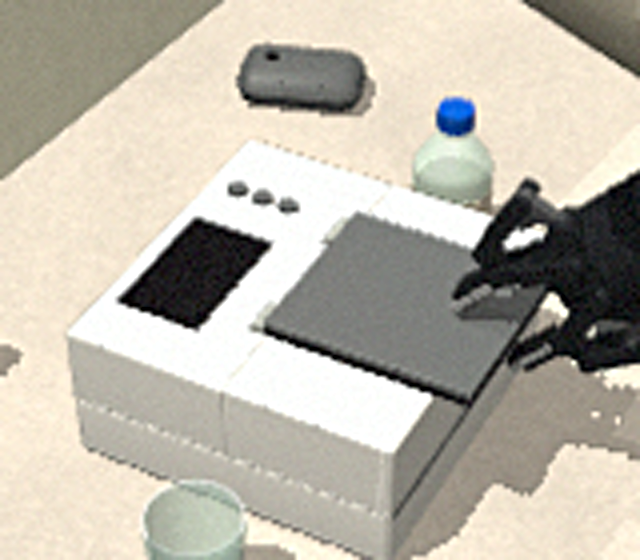

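Request:
play_rows(
  offset=[
    [-4,0,0],
    [-6,0,0],
    [-10,0,0],
    [-15,0,2],
    [-20,0,5],
    [-20,0,15],
    [-20,0,25],
    [-20,0,30],
    [-10,0,30],
    [0,0,10],
    [0,0,0],
  ],
  turn=[0,0,0,0,0,0,0,0,0,0,0],
)

```text
clock: 15.5
position: [429.4, -123.7, 169.2]
ee_rot: [-0.073, 0.933, 0.01, 0.351]
contact_force: [-0.0, 1.0, -0.6]
gripper_width: 46.3
```

Run:
```python
from h import *
st()
for c in("side","top"):
    im,d=eyes.get_image(c)
    u,v,h=cover(pts(c,d))
    B=(abs(v)<60)&(abs(h-12)<12)
    for lo in(-143,-120,-90,-60,-30): 
        m=B&(u>lo)&(u<lo+25); print(c,lo,np.median(h[m]).round(2),m.sum(),end=" | ")
    m=(u>20)&(u<105)&(abs(h)<10)&(v<-70)&(v>-115); print("top face ref",np.median(h[m]).round(2))
    for q in("bottle","beaker","tipbox"):
        r=silhouettes(c,q)[:1]
        for x in r: print(c,q,np.median(pts(c,d,x["mask"]),axis=0).round())
st()
cv2.imwrite("pics/h.png",cv2.cvtColor(cv2.convertScaleAbs(eyes.get_image("side")[0],alpha=1.3),cv2.COLOR_RGB2BGR))
```

```text
[ 0.037 -0.163 -0.851 -0.265 -0.171  0.363] [ 429.4 -123.7  169.2] z [ 0.655  0.069 -0.753] x [-0.742 -0.129 -0.657] F [-0.   1.  -0.6] 46.285928274136005 15.5
side -143 11.55 310 | side -120 11.62 301 | side -90 11.73 301 | side -60 11.46 293 | side -30 11.54 284 | top face ref -1.38
side bottle [ 649. -297.   87.]
side beaker [608.  99.  57.]
top -143 13.72 748 | top -120 13.71 732 | top -90 13.72 721 | top -60 13.78 703 | top -30 13.83 698 | top face ref 0.87
top bottle [ 648. -298.   85.]
top beaker [620.  96.  43.]
top tipbox [ 483. -314.   52.]
[ 0.036 -0.155 -0.848 -0.266 -0.171  0.362] [ 431.1 -124.2  167.8] z [ 0.652  0.068 -0.755] x [-0.745 -0.126 -0.655] F [ 0.7 -0.3  0.2] 46.02420034889267 15.9
```

View pics/h.png

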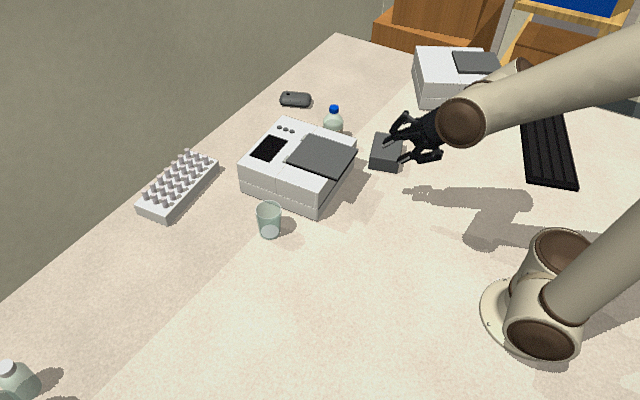

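The cover is level to within 0.2 mm from hinge to edge, nothing beside it has moved, and the hand is clear. Handing in.

```bash
python3 -c "
from h import *
arm.job_done(); st()"
```

```text
the job is handed in; nothing more can be done
the job is handed in; nothing more can be done
```

The sample cover is shut and the hand is clear, about 16 s into the 40 s allowed. I have handed the job in; no verdict was reported.

**How it went:** Moves can only turn the tool about the vertical. I got the roughly 40° forward slant by reaching past the arm's limit, and the slant stayed as the arm came back. With the fingers about 46 mm apart around the cover's top edge, the upper finger tipped the cover from behind and the lower one took its weight. I lowered it in small steps from 1.1 rad until it was shut, then backed the hand away.

**Last checks:**
- **Cover:** its top surface is level to about 0.3 mm from hinge to edge in both cameras, about 13 mm above the analyser's top, where a shut cover should be.
- **Bottle and beaker:** within 1 mm of where they started, in both cameras.
- **Tip box:** within 1 mm in the top camera. The side camera's network did not find it at the end because the gripper hid part of it.
- **Forces:** readings stayed at noise level, about 1 N, at the end of every move from straddling the cover onward.

**What disagreed or is uncertain:**
- **Fingertip position:** the fingertips showed about 39 mm behind the reported tool point, although the fingers were only half open. I trusted the images, and contact with the cover's edge matched them.
- **Edge height:** just before I withdrew, the side camera put the edge about 3 mm high. It did not change when the finger went 6 mm lower, so I took it as depth error; the later view showed the cover level.
- **Cover speed:** I did not measure it directly. The steps were slow, about 0.15 rad/s near the end.

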